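# Roll the coated roller into the gauging bay

### The job

Roll the blue roller along the white mat into the bay framed with green tape, in front of the dial gauge, by pushing on its top with the fingertips, and leave it at rest there, lying within the tape frame (seen from above it covers none of the tape). Do not grip it, lift it or shove it from low down, and leave the pink tray of seals, the calliper and the brass ring where they are.

Things in the scene. Friction and masses are not known exactly. Their poses are not given: they have to be found in the camera images.
- roller_center (a point): Middle of the blue roller's axis. Loose cylinder, 60 mm diameter, 140 mm long, 0.35 to 0.7 kg, with steel end rims and a yellow stripe along it, lying on the mat (this point is 33 mm above the table). x: along the roller's axis, roughly away from the robot; z: to the yellow stripe, on top at the start; turns as it rolls.
- roller_far_end (a point): Centre of the roller's end face that lies farther from the robot, on its axis, 70 mm from the roller's centre.
- roller_near_end (a point): Centre of the roller's end face nearer the robot, on its axis, 70 mm from the roller's centre. A fingertip pressing the roller's top with a few newtons and moving sideways rolls it without slip; the roller's centre then travels half as far as the fingertip.
- bay: Fixed bay: a rectangle of flat green tape 12 mm wide on the mat, clear inside 170 mm (x) by 84 mm (y). Origin: its centre, at table height. x points away from the robot, along the roller's axis within 3 degrees; the roller must travel 105 to 165 mm along y, to +y or -y. A dial gauge stand, 160 mm high, is fixed outside the tape, centred 175 mm along +x, none of it nearer than 145 mm.
- mat: White foam mat fixed to the table, 230 mm (x) by 480 mm (y), top 3 mm above the table; origin at the centre of its underside, axes parallel to the bay's. It is slightly soft: the roller stays where it is left and stops within a few mm after a slow push.
- tray: Bystander, leave alone: loose pink foam tray 160 mm (x) by 76 mm (y) by 18 mm with six black carbon segments (top 26 mm above its underside), on the mat at the other side of the roller from the bay. Origin at the centre of its underside.
- caliper: Bystander, leave alone: steel calliper 200 mm long and 12 mm thick lying on the table between the robot and the mat. Origin at the middle of its beam, on its underside; x runs along the beam.
- seal: Bystander, leave alone: loose brass ring, outer diameter 56 mm, 20 mm high, on the table beyond the mat. Origin at the centre of its underside.
Mind the look-alikes: they are no part of the job. Of the things that look like the part that bears roller_center, take the one that is farthest to the robot's left at the start.

How it is judged (in metres and radians):
On the way:
1. the roller has rolled (not slid) half a turn: its yellow stripe, on top at the start, has come round underneath (angle between roller_center's own z axis and vertical above 2.5 rad), for 0.04 s.
At the end, for the whole second after the job is handed in: Both ends of the roller's axis are within 12 mm of the bay's centre line (so 60 mm of roller within the 84 mm between the long tapes), its centre is within 15 mm of the bay's centre lengthwise, and it lies on the mat at rest, slower than 10 mm/s (y of roller_far_end in the frame of bay between -0.012 and 0.012 m and y of roller_near_end in the frame of bay between -0.012 and 0.012 m and x of roller_center in the frame of bay between -0.015 and 0.015 m and height (world z) of roller_center below 0.036 m and linear speed of roller below 0.01 m/s); the robot touches nothing.
It fails at once if the roller is lifted more than 7 mm off the mat (height (world z) of roller_center above 0.04 m).
It fails at once if the roller is pushed from low down (fingers touching it while the fingertips reach below its mid-height) (contact force between the fingers and roller above 0.5 N and height (world z) of the grasp point below 0.048 m).
It fails at once if the tray is moved more than 10 mm (distance of tray from where it was at the start of the episode above 0.01 m).
It fails at once if the calliper is moved more than 10 mm (distance of caliper from where it was at the start of the episode above 0.01 m).
It fails at once if the brass ring is moved more than 10 mm (distance of seal from where it was at the start of the episode above 0.01 m).
It also fails if it takes over 58 s, if anything falls off the work surface, if the arm or the gripper's body presses on something with over 40 N, if the wrist force passes 120 N, or if a joint passes its speed limit or range.

### The arm

A 6-joint arm with a two-finger parallel gripper is mounted at the origin on the work surface. World frame = base frame: x ahead of the robot, y to its left, z up, the work surface at z = 0. Lengths are in mm, angles in rad, forces in N, time in s.
With the tool pointing down it reaches from about 400 to 925 mm from the base axis. Payload 12.5 kg.
Tool frame: the origin (TCP) lies between the finger pads; the fingertips stand 25 mm ahead of it and the grasp point (between the pads) lies 6 mm ahead of it; z points along the fingers, y is the line along which they close (so a half turn about z gives the same grasp; the last joint's range is limited). The gripper opens to 95 mm and grips with 3 to 60 N. Pads are 20 mm wide; open, the fingers measure 119 mm over their backs; the gripper's body (75 mm by 180 mm) begins 59 mm behind the grasp point.
Start: joints at [1.016, 0.491, 1.559, -0, 1.092, -0.106], TCP at [271.163, 563.129, 239.661] pointing down, gripper open.
Joint ranges: [-3.1, 3.1], [-0.84, 2.19], [0.05, 2.79], [-1.13, 4.28], [0.06, 2.93], [-2.69, 2.69]. Speed limits (rad/s): [2.22, 2.22, 2.79, 3.14, 3.14, 3.14].

### API

Orientations are given as [roll, pitch, yaw] about the fixed x, y, z axes, in that order (R = Rz(yaw) Ry(pitch) Rx(roll)).
In Python, from cell import state, read_camera, job_done, cut_out gives the robot as it stands. The module is installed in compiled form; this text tells all that it offers.
- The arm moves only by the tool jog_arm, never from a script. Its argument "motion" is a list of rows, each a list of 2 entries, a list of its own where there are three numbers: the shift along the tool's x, y, z in mm, then the turn about the tool's z in rad. A call has 1 to 5 rows; each row is the pose to reach, as a shift and turn from the pose commanded when the call began, along the tool's axes at that moment; what a row does not reach only later rows make up. A row lasts 1/10 s, in which the tool goes at most 50 mm and 8.59 degrees, less where a joint would pass 70% of its speed; a pose out of reach is approached as far as the arm can. A call with a gripper value outside its range is refused whole. "grip" is the closure, from 0 (fully open) to 1 (shut), set as the call begins (left out, the last holds). The fingers move at their own pace and stop on an object; the grip force is fixed at half the most. Time passes only in rows, so rows that repeat a pose let the fingers close. It gives the time, the measured TCP pose, the force, the opening and the grip force at its end, in the units of the state.
- state(): the state, without advancing time (a new reading comes with each control period).
- read_camera(name): name is "scene" or "top" or "wrist"; returns a dict with "img" (384x512x3 uint8, blue, green, red), "vertical_fov" (degrees; the focal length in pixels is half the picture's height over the tangent of half this angle, whatever the lens; pixels are square), "cx", "cy" (the principal point, pixels), "k1" (the pictures are not rectified: a ray, as slopes to the right and down, at radius r is drawn at 1 + k1 r^2 times it, then the intrinsics apply), "extrinsics" (4x4, takes a point from camera to world coordinates). Camera axes: x right, y up, looking along -z (the intrinsics and any distortion apply to the point x, -y, -z); pixel columns grow to the right and rows downward; lengths in mm; the calibration is good to about 2 mm. A picture is of the moment at which its call begins. There is no depth.
- job_done(): hands the job in; it is judged then, once.
Trained networks look in a picture, given as the dict that the camera call returned (one of the last four; its "shot" number tells which), for a name from the list of things; names that differ only in an ending like _2 or _b are one class to them, and where a whole thing is asked for, a point or a joint stands for the part that bears it (a point fixed in the world has none). Each returns a list of dicts, best first, with "p" (0 to 1); they miss things now and then, are a little off and sometimes report something else, mostly with a low value. They report only what shows in the picture. A call takes as long as a camera call. They do not tell look-alikes from the thing itself.
- cut_out(name, picture): "region" (384x512 bool, what is visible of it) and "box" ([left, top, right, bottom] in pixels, round what is visible of it).
The state is a dict: "t": time; "joints": joint angles; "qvel": joint speeds; "tau": joint torques, N m; "eef_pos": TCP position; "tcp_rot": TCP orientation; "ft_force": force on the tool from outside, world axes, zero at the start; "moment": the same for the moment, N m; "opening": opening from 0.0 (shut) to 1.0 (fully open); "grip_force": force on a finger pad.
Only numpy, scipy, OpenCV 4.12 (cv2) and the standard library are available. Lean on these libraries where they do the work, as an engineer would, in place of code of your own. Each camera call takes 0.05 s, during which the arm holds its last target. There are 200 camera calls.

## Working session

There is one attempt and no reset: what is moved stays moved. The work goes in short steps, Python scripts to look and compute and a tool call to move; the robot and the scene stay as the last step left them, time stands still between calls to the robot, and variables do not carry over. Pictures are saved under pics/ and viewed, at most 10 in all, crops included, and the job is handed in when it is done.

Besides the shell and the picture viewer there is one more tool, called after "Emit:" by a JSON object that holds its "name" and its "arguments". jog_arm: Moves the arm, as the interface text tells. Its arguments: {"type":"object","properties":{"motion":{"type":"array"},"grip":{"type":"number"}},"required":["motion"]}

```bash
mkdir -p pics; cat > h.py <<'E'
import numpy as np, cv2
from cell import state, read_camera, job_done, cut_out
def K(p):
    f=p["img"].shape[0]/2/np.tan(np.radians(p["vertical_fov"])/2)
    return f
def ray(p,uv):
    f=K(p); d=np.array([(uv[0]-p["cx"])/f,(uv[1]-p["cy"])/f]); s=d.copy()
    for _ in range(20): s=d/(1+p["k1"]*(s@s))
    E=np.array(p["extrinsics"]); return E[:3,3],E[:3,:3]@np.array([s[0],-s[1],-1])
def pt(p,uv,z):
    o,d=ray(p,uv); return o+d*(z-o[2])/d[2]
def px(p,X):
    E=np.array(p["extrinsics"]); c=E[:3,:3].T@(np.array(X)-E[:3,3]); s=np.array([c[0],-c[1]])/-c[2]
    return s*(1+p["k1"]*(s@s))*K(p)+[p["cx"],p["cy"]]
E
python3 - <<'E'
from h import *
s=state(); print({k:np.round(s[k],3) for k in ("t","eef_pos","tcp_rot","ft_force","opening")})
ims=[]
for n in("top","scene"):
    p=read_camera(n); ims.append(p["img"])
    print(n,np.round(p["extrinsics"],2).tolist())
    for k in("roller_center","bay","mat","tray","caliper","seal"):
        for r in cut_out(k,p): print(k,round(r["p"],2),np.round(r["box"]))
    cv2.imwrite(f"pics/{n}0.png",p["img"])
E
```

```text
{'t': np.float64(0.0), 'eef_pos': array([271.034, 562.93 , 239.051]), 'tcp_rot': array([-3.14 , -0.   ,  2.693]), 'ft_force': array([ 0.097, -0.364, -0.826]), 'opening': np.float64(1.003)}
top [[0.03, 0.98, -0.2, 380.6], [-1.0, 0.03, -0.01, -86.11], [0.0, 0.2, 0.98, 740.25], [0.0, 0.0, 0.0, 1.0]]
roller_center 0.78 [295. 269. 339. 358.]
roller_center 0.75 [195. 143. 229. 213.]
roller_center 0.67 [356. 118. 426. 171.]
roller_center 0.56 [350. 211. 433. 248.]
bay 0.83 [255.  68. 313. 233.]
bay 0.58 [192. 144. 228. 213.]
mat 0.56 [103. 127. 331. 243.]
tray 0.6 [131. 138. 176. 218.]
tray 0.49 [ 99. 124. 333. 244.]
caliper 0.57 [160. 248. 255. 284.]
seal 0.9 [223.  95. 247. 121.]
scene [[-0.22, -0.71, 0.67, 1299.65], [0.98, -0.17, 0.14, 90.58], [0.02, 0.69, 0.73, 909.1], [0.0, 0.0, 0.0, 1.0]]
roller_center 0.98 [271. 187. 306. 247.]
roller_center 0.89 [ 99. 198. 159. 240.]
roller_center 0.8 [219. 116. 238. 160.]
roller_center 0.78 [128. 156. 184. 180.]
bay 0.76 [185. 181. 257. 283.]
mat 0.92 [176. 174. 388. 285.]
tray 0.62 [318. 205. 358. 257.]
caliper 0.85 [267. 166. 339. 188.]
caliper 0.29 [178. 173. 389. 285.]
seal 0.65 [245. 263. 274. 288.]
```

View pics/top0.png

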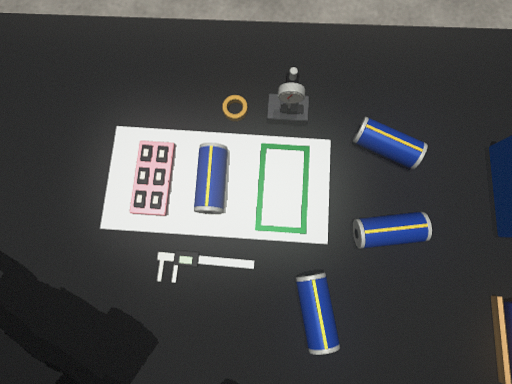

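View pics/scene0.png

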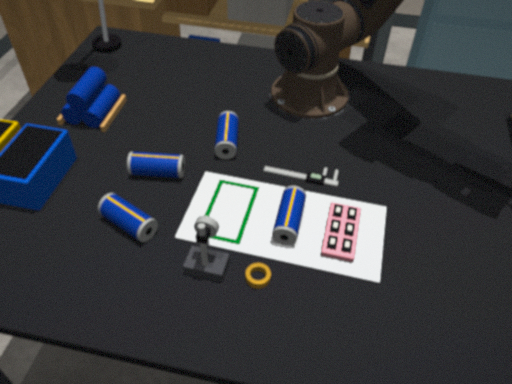

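Candidates for the roller in the top view are the cylinders at (212,178) on the mat, (391,143), (392,230) and (318,313). The mat one is farthest to the robot's left (+y is to the left in the picture) and lies between the tray and the bay, so I choose it. Next I measure it and check a close crop.

```bash
cat >> h.py <<'E'
def green(p):
    h=cv2.cvtColor(p["img"],cv2.COLOR_BGR2HSV); return cv2.inRange(h,(45,100,50),(80,255,255))
def bay(p):
    m=green(p); n,l,st,_=cv2.connectedComponentsWithStats(cv2.dilate(m,np.ones((3,3))))
    i=1+np.argmax(st[1:,4]); v,u=np.where((l==i)&(m>0))
    P=np.array([pt(p,(a,b),3)[:2] for a,b in zip(u,v)],np.float32)
    return cv2.minAreaRect(P)
def roller(p,guess,z=33.):
    """fit (x,y,yaw) so that the projected cylinder silhouette matches the mask"""
    from scipy.optimize import minimize
    rs=cut_out("roller_center",p)
    g=px(p,[*guess,33]); r=min(rs,key=lambda r:np.hypot(*(np.array([np.mean(r["box"][::2]),np.mean(r["box"][1::2])])-g)))
    m=cv2.GaussianBlur(r["region"].astype(np.float32),(0,0),1.0)
    a=np.linspace(0,2*np.pi,40)
    def cost(q):
        c,s=np.cos(q[2]),np.sin(q[2]); pts=[]
        for e in(-70,70):
            for t in a: pts.append(px(p,[q[0]+e*c-30*np.sin(t)*s,q[1]+e*s+30*np.sin(t)*c,z+30*np.cos(t)]))
        hull=cv2.convexHull((np.array(pts)*16).astype(np.float32)).round().astype(np.int32)
        k=np.zeros(m.shape,np.uint8); cv2.fillConvexPoly(k,hull,255,cv2.LINE_AA,4)
        return np.abs(cv2.GaussianBlur(k/255.,(0,0),1.0)-m).sum()/m.sum()
    S=np.array([[0,0,0],[15,0,0],[0,15,0],[0,0,.1]])+[*guess,0.]
    o=minimize(cost,[*guess,0.],method="Nelder-Mead",options=dict(initial_simplex=S,xatol=.02,fatol=1e-5))
    return o.x,o.fun
E
python3 - <<'E'
from h import *
for n,b in(("top",(212,178)),("scene",(288,216))):
    p=read_camera(n); print(n,"bay",bay(p)); x,f=roller(p,pt(p,b,50)[:2]); print("roller",np.round(x,3),round(f,3))
    if n=="top": 
        print("tray",pt(p,(154,178),20),"dial",pt(p,(289,107),10))
        i=p["img"].copy()[110:260,90:350]; cv2.imwrite("pics/crop.png",cv2.resize(i,None,fx=3,fy=3))
E
```

```text
top bay ((540.2164306640625, -127.11459350585938), (106.01850891113281, 192.3647918701172), 88.1820297241211)
roller [ 5.47013e+02  2.51650e+01 -1.20000e-02] 0.056
tray [546.22043561 146.75250758  20.        ] dial [ 722.96480496 -137.46051348   10.        ]
scene bay ((539.2990112304688, -124.97908020019531), (104.10489654541016, 189.16256713867188), 88.1885986328125)
roller [ 5.45598e+02  2.73500e+01 -2.20000e-02] 0.026
```

View pics/crop.png

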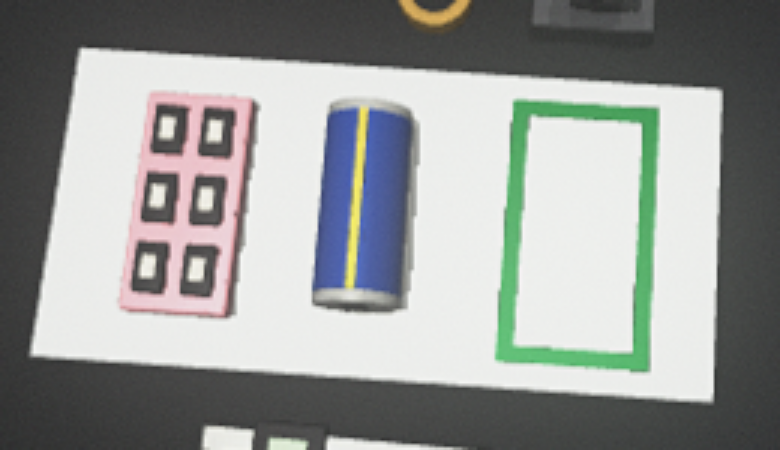

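The crop confirms it: a blue roller with a yellow stripe at (365,205) in the crop, lying between the pink tray and the green frame. I set out to a point just behind its top.

Emit:
{"name": "jog_arm", "arguments": {"motion": [[[-36,-27,0],0],[[-72,-54,0],0],[[-108,-81,0],0],[[-144,-108,0],0],[[-180,-135,0],0]], "grip": 0.3}}

```text
t: 1.4
eef_pos: [375.3, 361.8, 239.8]
tcp_rot: [3.141, 0.0, 2.693]
ft_force: [0.6, -0.4, 0.3]
opening: 0.707
grip_force: 0.0
```

Emit:
{"name": "jog_arm", "arguments": {"motion": [[[-36,-27,0],0.14],[[-72,-54,0],0.28],[[-108,-81,0],0.42],[[-144,-108,0],0.56],[[-180,-135,0],0.7]]}}

```text
t: 1.9
eef_pos: [479.0, 161.9, 239.9]
tcp_rot: [3.141, 0.0, 1.987]
ft_force: [0.2, 0.1, 0.4]
opening: 0.699
grip_force: 0.0
```

```bash
python3 - <<'E'
from h import *
from scipy.spatial.transform import Rotation as Ro
s=state(); print({k:np.round(s[k],3) for k in ("t","eef_pos","tcp_rot","ft_force","opening","joints")})
R=Ro.from_euler("xyz",s["tcp_rot"]).as_matrix()
print(R.T@(np.array([546,33,115])-s["eef_pos"]), s["tcp_rot"][2]-1.551)
E
```

```text
{'t': np.float64(1.9), 'eef_pos': array([478.979, 161.938, 239.877]), 'tcp_rot': array([3.141, 0.   , 1.987]), 'ft_force': array([0.202, 0.134, 0.406]), 'opening': np.float64(0.699), 'joints': array([ 0.195,  0.322,  1.846,  0.   ,  0.973, -0.221])}
[-145.02471404    9.0930188   124.88511423] 0.43603950116576273
```

Emit:
{"name": "jog_arm", "arguments": {"motion": [[[-36,2,20],0.14],[[-72,4,40],0.28],[[-108,6,70],0.42],[[-145,9,100],0.436],[[-145,9,125],0.436]]}}

```text
t: 2.4
eef_pos: [547.7, 31.8, 113.2]
tcp_rot: [3.14, 0.0, 1.553]
ft_force: [1.1, 1.0, -0.1]
opening: 0.7
grip_force: 0.0
```

```bash
python3 - <<'E'
from h import *
s=state(); print({k:np.round(s[k],3) for k in ("t","eef_pos","tcp_rot","ft_force","opening","joints")})
p=read_camera("wrist"); print(np.round(p["extrinsics"],2).tolist()); cv2.imwrite("pics/w.png",p["img"])
p=read_camera("scene"); x,f=roller(p,(546,26)); print(x,f)
E
```

```text
{'t': np.float64(2.4), 'eef_pos': array([547.681,  31.787, 113.162]), 'tcp_rot': array([3.14 , 0.   , 1.553]), 'ft_force': array([ 1.129,  0.958, -0.092]), 'opening': np.float64(0.7), 'joints': array([-0.062,  0.548,  1.874, -0.   ,  0.719, -0.044])}
[[1.0, 0.02, 0.0, 548.97], [-0.02, 0.97, 0.25, 101.77], [0.0, -0.25, 0.97, 257.86], [0.0, 0.0, 0.0, 1.0]]
[5.44640769e+02 2.67058396e+01 1.68290882e-02] 0.5498060512275613
```

View pics/w.png

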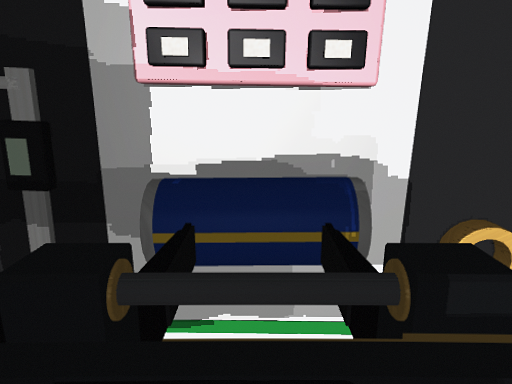

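The wrist view shows the roller squarely under the two fingers: roller spans about (145–370, 178–265), with the stripe at row 237. The tray is clear at the top. I descend gently.

```bash
python3 - <<'E'
from h import *
p=read_camera("wrist"); print([np.round(pt(p,(u,237),63),1) for u in(160,255,350)])
E
```

```text
[array([486. ,  28.2,  63. ]), array([543.4,  27.3,  63. ]), array([600.6,  26.5,  63. ])]
```

Emit:
{"name": "jog_arm", "arguments": {"motion": [[[0,0,12],0],[[0,0,22],0],[[0,0,24],0],[[0,0,25],0],[[0,0,26],0]]}}

```text
t: 3.1
eef_pos: [546.1, 35.2, 88.8]
tcp_rot: [3.141, -0.0, 1.557]
ft_force: [0.2, -0.5, -0.1]
opening: 0.701
grip_force: 0.0
```

Emit:
{"name": "jog_arm", "arguments": {"motion": [[[0,0,0.7],0],[[0,0,1.4],0],[[0,0,2.0],0],[[0,0,2.0],0]]}}

```text
t: 3.5
eef_pos: [546.2, 35.1, 88.0]
tcp_rot: [3.14, 0.0, 1.557]
ft_force: [-4.0, 0.6, 14.7]
opening: 0.699
grip_force: 7.5
```

Emit:
{"name": "jog_arm", "arguments": {"motion": [[[-4,0,-0.3],0],[[-11,0,-0.3],0],[[-19,0,-0.3],0],[[-27,0,-0.3],0],[[-31,0,-0.3],0]]}}

```text
t: 4.0
eef_pos: [545.8, 3.6, 88.1]
tcp_rot: [3.14, 0.0, 1.556]
ft_force: [-2.8, 0.2, 10.9]
opening: 0.697
grip_force: 6.0
```

Emit:
{"name": "jog_arm", "arguments": {"motion": [[[0,0,0],0],[[0,0,-8],0],[[0,0,-8],0]]}}

```text
t: 4.3
eef_pos: [546.0, 4.0, 95.9]
tcp_rot: [3.14, 0.0, 1.557]
ft_force: [-0.8, -0.3, 0.5]
opening: 0.7
grip_force: 0.0
```

```bash
python3 - <<'E'
from h import *
s=state(); print({k:np.round(s[k],3) for k in ("t","eef_pos","tcp_rot","ft_force")})
p=read_camera("wrist"); cv2.imwrite("pics/w2.png",p["img"])
E
```

```text
{'t': np.float64(4.3), 'eef_pos': array([545.999,   4.019,  95.948]), 'tcp_rot': array([3.14 , 0.   , 1.557]), 'ft_force': array([-0.776, -0.27 ,  0.526])}
```

View pics/w2.png

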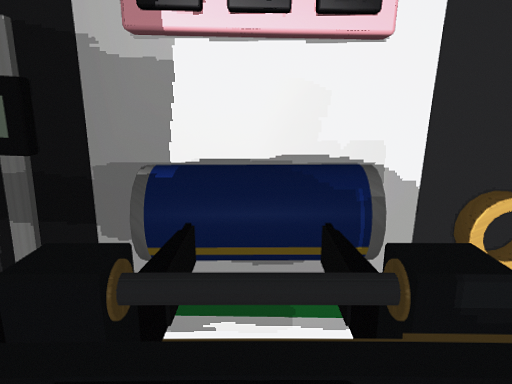

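The roller rolled: the stripe moved from row 237 to 252 and the ends are level. I repeat the stroke, measuring as I go.

```bash
cat >> h.py <<'E'
def wr(p):
    """roller y (and yaw) from the rear silhouette edge in the wrist picture"""
    from scipy.optimize import brentq
    im=p["img"].astype(int); out=[]
    for u in range(200,320,4):
        c=im[:,u]; b=(c[:,0]-c[:,2]>25)&(c[:,0]-c[:,1]>20)
        v=np.where(b[:300])[0]
        if len(v)<20: continue
        o,d=ray(p,(u,v[0]-.5)); n=np.array([-d[2],d[1]])/np.hypot(d[1],d[2])
        # distance of axis (y,33) from ray in yz plane = 30, axis on -y side
        f=lambda y:(np.array([y,33])-o[1:])@n
        y0=f(0); k=n[0]
        ys=[(t-y0)/k for t in(30,-30)]; y=min(ys)
        x=o[0]+d[0]*(50-o[2])/d[2]; out.append((x,y))
    out=np.array(out); a=np.polyfit(out[:,0],out[:,1],1); r=out[:,1]-np.polyval(a,out[:,0])
    g=np.abs(r)<2; a=np.polyfit(out[g,0],out[g,1],1)
    E=[p["extrinsics"][0][3]]
    return "y at x=545: %.1f yaw %.3f n %d"%(np.polyval(a,545),a[0],g.sum())
E
cat > m.py <<'E'
from h import *
p=read_camera("wrist"); s=state(); print(wr(p),np.round(s["eef_pos"],1),round(s["t"],2),np.round(s["tcp_rot"][2],3))
E
python3 m.py
```

```text
y at x=545: 8.4 yaw -0.017 n 30 [545.6   4.1  95.1] 4.4 1.557
```

Emit:
{"name": "jog_arm", "arguments": {"motion": [[[8,0,0],0],[[15.5,0,0],0],[[15.5,0,6],0],[[15.5,0,8],0],[[15.5,0,8],0]]}}

```text
t: 4.9
eef_pos: [545.9, 19.9, 87.8]
tcp_rot: [3.141, 0.0, 1.557]
ft_force: [-3.7, 1.1, 18.5]
opening: 0.7
grip_force: 9.4
```

Emit:
{"name": "jog_arm", "arguments": {"motion": [[[-4,0,0],0],[[-12,0,0],0],[[-20,0,0],0],[[-28,0,0],0],[[-32,0,0],0]]}}

```text
t: 5.4
eef_pos: [545.5, -12.9, 88.0]
tcp_rot: [3.14, 0.0, 1.557]
ft_force: [-4.4, 0.6, 20.3]
opening: 0.702
grip_force: 9.9
```

Emit:
{"name": "jog_arm", "arguments": {"motion": [[[0,0,0],0],[[0,0,-8],0],[[8,0,-8],0],[[16,0,-8],0],[[16,0,-8],0]]}}

```text
t: 5.9
eef_pos: [545.3, 4.8, 94.5]
tcp_rot: [-3.141, -0.0, 1.558]
ft_force: [0.6, -0.5, 0.3]
opening: 0.696
grip_force: 0.0
```

```bash
python3 m.py
```

```text
y at x=545: -8.6 yaw -0.008 n 30 [545.4   4.4  94.5] 5.95 1.558
```

Emit:
{"name": "jog_arm", "arguments": {"motion": [[[-4,0,0],0],[[-4,0,5],0],[[-4,0,7.7],0],[[-4,0,7.7],0]]}}

```text
t: 6.35
eef_pos: [545.6, -0.7, 88.0]
tcp_rot: [3.141, 0.0, 1.556]
ft_force: [-3.8, 0.1, 15.8]
opening: 0.698
grip_force: 7.7
```

Emit:
{"name": "jog_arm", "arguments": {"motion": [[[-4,0,0],0],[[-12,0,0],0],[[-20,0,0],0],[[-28,0,0],0],[[-30,0,0],0]]}}

```text
t: 6.85
eef_pos: [545.2, -31.3, 88.0]
tcp_rot: [3.141, 0.0, 1.556]
ft_force: [-2.8, 0.3, 15.4]
opening: 0.7
grip_force: 7.4
```

Emit:
{"name": "jog_arm", "arguments": {"motion": [[[0,0,0],0],[[0,0,-8],0],[[6,0,-8],0],[[12,0,-8],0],[[12,0,-8],0]]}}

```text
t: 7.35
eef_pos: [545.0, -17.5, 94.9]
tcp_rot: [-3.141, -0.0, 1.558]
ft_force: [-0.2, 0.2, -0.1]
opening: 0.704
grip_force: 0.0
```

```bash
python3 m.py
```

```text
y at x=545: -23.3 yaw -0.016 n 30 [545.1 -17.8  94.9] 7.4 1.558
```

Emit:
{"name": "jog_arm", "arguments": {"motion": [[[2,0,0],0],[[2,0,5],0],[[2,0,7.9],0],[[2,0,7.9],0]]}}

```text
t: 7.8
eef_pos: [545.3, -16.5, 88.0]
tcp_rot: [3.141, 0.0, 1.557]
ft_force: [-3.0, 0.2, 14.2]
opening: 0.697
grip_force: 7.2
```

Emit:
{"name": "jog_arm", "arguments": {"motion": [[[-4,0,0],0],[[-12,0,0],0],[[-20,0,0],0],[[-28,0,0],0],[[-32,0,0],0]]}}

```text
t: 8.3
eef_pos: [544.9, -49.1, 88.0]
tcp_rot: [3.141, 0.0, 1.556]
ft_force: [-1.7, -0.7, 12.0]
opening: 0.7
grip_force: 6.2
```

Emit:
{"name": "jog_arm", "arguments": {"motion": [[[0,0,-5],0],[[8,0,-6],0],[[16,0,-6],0],[[16,0,-1],0],[[16,0,0],0]]}}

```text
t: 8.8
eef_pos: [545.2, -31.8, 87.9]
tcp_rot: [3.141, 0.0, 1.558]
ft_force: [-5.1, 0.8, 26.5]
opening: 0.696
grip_force: 13.2
```

Emit:
{"name": "jog_arm", "arguments": {"motion": [[[-4,0,0],0],[[-12,0,0],0],[[-20,0,0],0],[[-28,0,0],0],[[-32,0,0],0]]}}

```text
t: 9.3
eef_pos: [544.8, -64.7, 88.0]
tcp_rot: [3.141, 0.0, 1.557]
ft_force: [-3.0, 0.8, 15.7]
opening: 0.701
grip_force: 7.8
```

Emit:
{"name": "jog_arm", "arguments": {"motion": [[[0,0,0],0],[[0,0,-8],0],[[8,0,-8],0],[[16,0,-8],0],[[16,0,-8],0]]}}

```text
t: 9.8
eef_pos: [544.6, -47.1, 94.9]
tcp_rot: [-3.141, -0.0, 1.558]
ft_force: [-1.1, 0.8, -0.2]
opening: 0.7
grip_force: 0.0
```

```bash
python3 m.py
```

```text
y at x=545: -57.4 yaw -0.015 n 30 [544.7 -47.5  95. ] 9.85 1.558
```

Emit:
{"name": "jog_arm", "arguments": {"motion": [[[-1.5,0,0],0],[[-1.5,0,5],0],[[-1.5,0,7.8],0],[[-1.5,0,7.8],0]]}}

```text
t: 10.25
eef_pos: [544.8, -50.2, 88.1]
tcp_rot: [3.141, 0.0, 1.557]
ft_force: [-2.4, -0.4, 11.9]
opening: 0.7
grip_force: 6.0
```

Emit:
{"name": "jog_arm", "arguments": {"motion": [[[-4,0,0],0],[[-12,0,0],0],[[-20,0,0],0],[[-28,0,0],0],[[-32,0,0],0]]}}

```text
t: 10.75
eef_pos: [544.4, -82.7, 88.0]
tcp_rot: [3.141, 0.0, 1.556]
ft_force: [-1.9, -0.0, 10.1]
opening: 0.702
grip_force: 5.1
```

Emit:
{"name": "jog_arm", "arguments": {"motion": [[[0,0,-5],0],[[8,0,-6],0],[[15.5,0,-6],0],[[15.5,0,-1],0],[[15.5,0,0.2],0]]}}

```text
t: 11.25
eef_pos: [544.7, -65.9, 87.9]
tcp_rot: [3.141, 0.0, 1.558]
ft_force: [-6.0, 0.9, 28.6]
opening: 0.697
grip_force: 14.0
```

Emit:
{"name": "jog_arm", "arguments": {"motion": [[[-4,0,0],0],[[-12,0,0],0],[[-20,0,0],0],[[-28,0,0],0],[[-32,0,0],0]]}}

```text
t: 11.75
eef_pos: [544.3, -98.7, 88.0]
tcp_rot: [3.141, 0.0, 1.557]
ft_force: [-1.7, -0.1, 14.8]
opening: 0.701
grip_force: 7.4
```

Emit:
{"name": "jog_arm", "arguments": {"motion": [[[0,0,0],0],[[0,0,-8],0],[[8,0,-8],0],[[16,0,-8],0],[[16,0,-8],0]]}}

```text
t: 12.25
eef_pos: [544.1, -81.0, 94.9]
tcp_rot: [-3.141, -0.0, 1.558]
ft_force: [-0.0, 1.1, -0.0]
opening: 0.696
grip_force: 0.0
```

```bash
python3 m.py
```

```text
y at x=545: -90.7 yaw -0.015 n 30 [544.2 -81.5  95. ] 12.3 1.558
```

Emit:
{"name": "jog_arm", "arguments": {"motion": [[[-1,0,0],0],[[-1,0,5],0],[[-1,0,7.9],0],[[-1,0,7.9],0]]}}

```text
t: 12.7
eef_pos: [544.4, -83.7, 88.1]
tcp_rot: [3.141, 0.0, 1.557]
ft_force: [-3.0, -0.1, 12.8]
opening: 0.701
grip_force: 6.5
```

Emit:
{"name": "jog_arm", "arguments": {"motion": [[[-4,0,0],0],[[-12,0,0],0],[[-20,0,0],0],[[-28,0,0],0],[[-32,0,0],0]]}}

```text
t: 13.2
eef_pos: [543.9, -116.2, 88.0]
tcp_rot: [3.141, 0.0, 1.556]
ft_force: [-1.6, 0.2, 10.4]
opening: 0.7
grip_force: 5.6
```

Emit:
{"name": "jog_arm", "arguments": {"motion": [[[0,0,-5],0],[[8,0,-6],0],[[15.5,0,-6],0],[[15.5,0,-1],0],[[15.5,0,0.2],0]]}}

```text
t: 13.7
eef_pos: [544.3, -99.4, 87.9]
tcp_rot: [3.141, 0.0, 1.558]
ft_force: [-7.0, 1.0, 28.9]
opening: 0.703
grip_force: 14.4
```

Emit:
{"name": "jog_arm", "arguments": {"motion": [[[-4,0,0],0],[[-12,0,0],0],[[-20,0,0],0],[[-28,0,0],0],[[-32,0,0],0]]}}

```text
t: 14.2
eef_pos: [543.9, -132.3, 88.0]
tcp_rot: [3.141, 0.0, 1.557]
ft_force: [-3.3, 0.9, 15.5]
opening: 0.7
grip_force: 7.8
```

Emit:
{"name": "jog_arm", "arguments": {"motion": [[[0,0,0],0],[[0,0,-10],0],[[40,0,-50],0],[[85,0,-70],0],[[130,0,-80],0]]}}

```text
t: 14.7
eef_pos: [545.8, -2.1, 168.5]
tcp_rot: [3.14, 0.0, 1.556]
ft_force: [1.4, -0.8, 0.2]
opening: 0.698
grip_force: 0.0
```

Emit:
{"name": "jog_arm", "arguments": {"motion": [[[45,0,0],0],[[90,0,0],0],[[130,0,0],0],[[130,0,0],0]]}}

```text
t: 15.1
eef_pos: [546.7, 130.9, 166.7]
tcp_rot: [-3.142, -0.001, 1.561]
ft_force: [-0.2, -0.7, 0.6]
opening: 0.702
grip_force: 0.0
```

```bash
python3 - <<'E'
from h import *
print(state()["t"],state()["eef_pos"])
for n in("top","scene"):
    p=read_camera(n)
    x,f=roller(p,(543,-123)); print(n,np.round(x,3),round(f,3),"bay",bay(p))
    c=np.array([540,-126.2]); d=x[:2]-c; a=-.0318
    i=p["img"].copy(); u,v=px(p,[543,-123,30]).astype(int); cv2.imwrite(f"pics/{n}1.png",cv2.resize(i[max(0,v-80):v+80,max(0,u-90):u+90],None,fx=3,fy=3))
    for e in(-70,0,70):
        q=d+e*np.array([np.cos(x[2]),np.sin(x[2])]); print(q@[np.cos(a),np.sin(a)],q@[-np.sin(a),np.cos(a)])
E
```

```text
15.1 [546.74000954 130.92287973 166.73446798]
top [ 5.45934e+02 -1.24722e+02 -1.80000e-02] 0.061 bay ((540.219970703125, -127.2422866821289), (106.71617889404297, 192.51148986816406), 88.25650787353516)
-64.10956140596944 0.717884731399833
5.884012927515958 1.6663318953752462
75.87758726100137 2.614779059350659
scene [ 5.39333e+02 -1.20969e+02  8.00000e-03] 0.134 bay ((544.3234252929688, -87.9835205078125), (61.89683532714844, 193.6460418701172), 76.29586029052734)
-70.77579704245093 2.3875485441336664
-0.8326136868308002 5.207318407456266
69.11056966878934 8.027088270778865
```

View pics/top1.png

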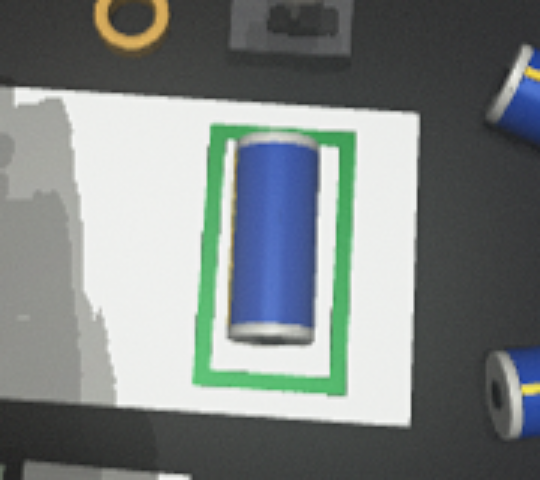

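View pics/scene1.png

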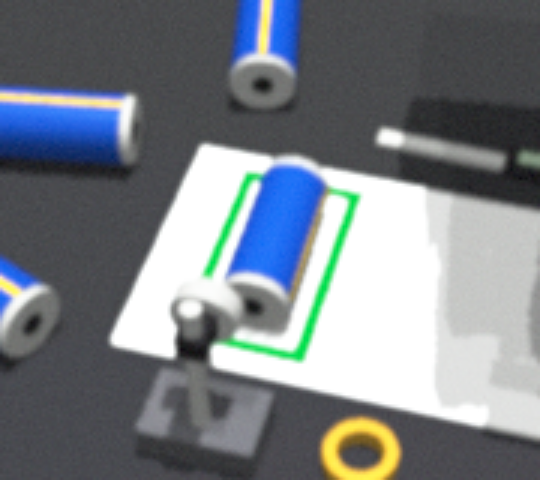

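The top view shows the roller inside the green frame, with the white mat visible on both long sides (crop columns 228–320 inside tape 210–350). It is about 2 mm off the centre line and about 6 mm off lengthwise. The stripe has gone round to the side, after about 290° of rolling, so I hand in.

```bash
python3 -c "
from cell import job_done
print(job_done())"
```

```text
the job is handed in; nothing more can be done
None
```

The blue roller now lies at rest inside the green-taped bay, about 2 mm off its centre line and 6 mm off centre lengthwise by the top camera. It was rolled there with fingertip strokes on its top, the arm stayed clear of the tray, calliper and ring, and the job is handed in, though no verdict came back.

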